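Hold a heat sink in the saw jig with one diagonal push

ROBOT

A 6-joint arm with a two-finger parallel gripper is mounted at the origin on the work surface. World frame = base frame: x ahead of the robot, y to its left, z up, the work surface at z = 0. Lengths are in m, angles in degrees, forces in N, time in s.
With the tool pointing down it reaches from about 0.3 to 0.75 m from the base axis. Payload 8.5 kg.
Tool frame: the origin (TCP) lies midway between the tips of the shut fingers; the grasp point (between the pads) lies 19 mm behind it; z points along the fingers, y is the direction in which the jaws open and shut (so a half turn about z gives the same grasp; the last joint's range is limited). The gripper opens to 85 mm and grips with 20 to 120 N. Pads are 22 mm wide; open, the fingers measure 114 mm over their backs; the gripper's body (76 mm by 85 mm) begins 54 mm behind the grasp point. The pads swing forward as they close: fully open they stand 13 mm farther back than shut.
Start: joints at [59.456, 21.807, 74.336, -0, 83.858, -12.336], TCP at [0.172, 0.522, 0.231] pointing down, gripper open.
Joint ranges: [-178.18, 178.18], [-50.72, 133.34], [12.68, 142.11], [-81.47, 261.47], [9.98, 163.14], [-165.26, 165.26]. Speed limits (degrees/s): [136.94, 136.94, 180, 180, 180, 180].

INTERFACE

Orientations are given as a 3x3 rotation matrix whose columns are the frame's x, y, z axes.
In Python, from rig import status, eyes, env gives the robot as it stands. The module is installed in compiled form; this text tells all that it offers.
- The arm moves only by the tool play_rows, never from a script. Its argument "targets" is text: rows parted by semicolons, each of 5 numbers parted by spaces: the shift along the tool's x, y, z in m, then the turn about the tool's z in rad, then the closure, from 0 (fully open) to 1 (shut). A call has 1 to 5 rows; each row is the pose to reach, as a shift and turn from the pose commanded when the call began, along the tool's axes at that moment; what a row does not reach only later rows make up. A row lasts 1/10 s, in which the tool goes at most 50 mm and 8.59 degrees, less where a joint would pass 70% of its speed; a pose out of reach is approached as far as the arm can. A call with a gripper value outside its range is refused whole. The fingers move at their own pace and stop on an object; "force" is the grip in N (left out, the last holds). Time passes only in rows, so rows that repeat a pose let the fingers close. It gives the time, the measured TCP pose, the force and the opening at its end, in the units of the state.
- status.observe(): the state, without advancing time (a new reading comes with each control period).
- eyes.get_image(name): name is "scene" or "top" or "wrist"; returns a dict with "pixels" (384x512x3 uint8, red, green, blue), "range_z" (384x512 float32, m along the optical axis (not along the pixel's ray), 0 where there is no reading), "mtx" (3x3 intrinsics, pixels), "k1" (the pictures are not rectified: a ray, as slopes to the right and down, at radius r is drawn at 1 + k1 r^2 times it, then the intrinsics apply), "world_to_cam" (4x4, takes a point from world to camera coordinates); the wrist camera has in their place "T_tool_cam" (4x4, takes a point from camera to tool coordinates, whose origin is the TCP and whose axes are the flange's). Camera axes: x right, y up, looking along -z (the intrinsics and any distortion apply to the point x, -y, -z); pixel columns grow to the right and rows downward; lengths in m; the calibration is good to about 2 mm. A picture is of the moment at which its call begins: read the wrist's pose just before it.
- env.close_job(): hands the job in, once; it reports no verdict.
The state is a dict: "time_s": time; "q": joint angles; "qvel": joint speeds; "joint_efforts": joint torques, N m; "position": TCP position; "tool_rot": TCP orientation; "ft_force": force on the tool from outside, world axes, zero at the start; "wrist_torque": the same for the moment, N m; "grip_width": finger opening in m.
Only numpy, scipy, OpenCV 4.12 (cv2) and the standard library are available. Lean on these libraries where they do the work, as an engineer would, in place of code of your own. Each camera call takes 0.05 s, during which the arm holds its last target.

TASK

Take the long black finned heat sink from the bench and lay it flat, fins up, on the saw jig's wooden bed, slid fully home: its long side flush along the aluminium fence and its end up against the blue stop block. Then hold it there for sawing with one firm diagonal push, down onto the bed and forward into the fence at the same time, with the hand on the stop-block side of the saw slot, and finish while still holding it so. Leave everything else on the bench where it is.

Things in the scene. Friction and masses are not known exactly. Their poses are not given: they have to be found in the camera images.
- heatsink: Workpiece: black heat-sink extrusion, bright sawn ends, 150 mm long (own y), 58 wide (x), about 0.34 kg; origin: centre of underside, z up; same after a half turn. 8 mm foot plate; along each long side a bank of fins 13.5 mm wide (no fingertip enters it), 32 mm high. Between the banks a trough 31 mm wide, floor 8 mm above the underside, full length, open above: takes closed fingertips. Loose.
- bed: Saw jig's brown wooden bed, fixed, rigid. Origin on its top (18 mm above the bench) where the fence's front face crosses the saw slot. x: level, into the fence (roughly away from the robot); y: along the fence towards the stop block; z up. Top covers x -150 to 0, y -120 to +180 mm. Saw slot: 3 mm dark gap along x at y = 0. The ply base goes on behind the fence to x = +35 mm.
- fence: The jig's fence, fixed, rigid: aluminium T-slot bar with dark grooves, 20 mm thick, its front face the plane x = 0 of the bed's frame, its top 40 mm above the bed, y -120 to +180 mm with a 4 mm gap at the saw slot. Origin and axes as the bed's.
- stop: Blue stop block clamped to the fence, rigid, 60 to 110 mm along the fence (+y) from the slot. Origin on the bed's top where the fence's front face meets the block's working face; axes as the bed's. That face, which the workpiece's end must meet, is this frame's plane y = 0 and looks to -y; the block is 25 mm thick (y), reaches 60 mm out from the fence, 46 up; black knob above the fence to 55 mm.
- offcut_a: Bystander: short heat-sink offcut, 32 x 58 x 32 mm, origin at the centre of its underside. Leave alone.
- offcut_b: Bystander: short heat-sink offcut, 26 x 58 x 32 mm, origin at the centre of its underside. Leave alone.
- hacksaw: Bystander: small hacksaw with red bow and black handle lying flat beyond the jig, 330 mm long along its y, 85 mm wide, 25 mm high, origin under the blade. Leave alone.
- square: Bystander: engineer's square, dark 75 mm beam along its y, bright 105 mm blade along its x, 14 mm high, origin under the beam's centre. Leave alone.
- jar: Bystander: amber glass jar with black lid, 64 mm across, 75 mm high, origin at the centre of its underside. Leave alone.
- driver: Bystander: yellow-handled screwdriver lying flat, 180 mm long, under 35 mm high. Leave alone.
- toroid: Bystander: copper-coloured ring transformer core, 84 mm across, 34 mm high, origin at the centre of its underside. Leave alone.
Mind the look-alikes: they are no part of the job. Of the things that look like the heatsink, take the one that is farthest to the robot's left at the start.

How it is judged:
By the outcome, as a careful person would: the job done as asked, in the order asked, and still so for the second after the job is handed in, while the arm keeps its last pose, push and grip.
It also fails if it takes over 54 s, if anything falls off the work surface, if the arm or the gripper's body presses on something with over 40 N, if the wrist force passes 120 N, or if a joint passes its speed limit or range.

## Working session

There is one attempt and no reset: what is moved stays moved. The work goes in short steps, Python scripts to look and compute and a tool call to move; the robot and the scene stay as the last step left them, time stands still between calls to the robot, and variables do not carry over. Pictures are saved under pics/ and viewed, and the job is handed in when it is done.

Besides the shell and the picture viewer there is one more tool, called by a JSON object that holds its "name" and its "arguments", one argument or row to a line. play_rows: Moves the arm, as the interface text tells. Its arguments: {"type":"object","properties":{"targets":{"type":"string"},"force":{"type":"number"}},"required":["targets"]}

```bash
mkdir -p pics; cat > h.py <<'E'
import numpy as np, cv2
from rig import status, eyes, env
def save(n,f):
    d=eyes.get_image(n); cv2.imwrite('pics/'+f,cv2.cvtColor(d['pixels'],cv2.COLOR_RGB2BGR))
    np.savez('pics/'+f[:-4]+'.npz',**{k:np.array(v) for k,v in d.items()}); return d
def load(f): return dict(np.load('pics/'+f+'.npz'))
def ray(d,u,v):
    K=d['mtx'];xd=(u-K[0,2])/K[0,0];yd=(v-K[1,2])/K[1,1]
    k=float(d['k1']);x,y=xd,yd
    for _ in range(30):
        s=1+k*(x*x+y*y);x,y=xd/s,yd/s
    return np.array([x,-y,-1.0])
def c2w(d,s=None):
    if 'world_to_cam' in d: return np.linalg.inv(d['world_to_cam'])
    T=np.eye(4);T[:3,:3]=np.array(s['tool_rot']).reshape(3,3);T[:3,3]=s['position'];return T@d['T_tool_cam']
def onplane(d,u,v,z,s=None):
    T=c2w(d,s);r=T[:3,:3]@ray(d,u,v);o=T[:3,3];return o+r*(z-o[2])/r[2]
def depthpt(d,u,v,s=None):
    T=c2w(d,s);r=ray(d,u,v)*d['range_z'][int(v),int(u)];return (T@np.r_[r,1])[:3]
E
python3 - <<'E'
from h import *
s=status.observe();print(s)
for n in('scene','top','wrist'):
    d=save(n,n+'0.png');print(n,d['mtx'],d['k1'])
E
```

```text
{'time_s': 0.0, 'q': array([ 5.94556370e+01,  2.18413504e+01,  7.43858890e+01, -4.58882280e-04,
        8.38592963e+01, -1.23368413e+01]), 'qvel': array([-0.09719498,  0.0632876 ,  0.06997832, -0.04223533,  0.00944039,
        0.04243648]), 'joint_efforts': array([ 1.69285533e-03, -4.48455441e+01, -2.31285596e+01, -3.17928391e-05,
        4.68548475e-03,  3.90016442e-05]), 'position': array([0.17170779, 0.52218825, 0.23070173]), 'tool_rot': array([[-9.49931190e-01,  3.12458246e-01, -7.60700838e-04],
       [ 3.12459013e-01,  9.49930346e-01, -1.30479921e-03],
       [ 3.14917539e-04, -1.47715730e-03, -9.99998859e-01]]), 'ft_force': array([ 0.36500237, -0.66086676,  0.1704443 ]), 'wrist_torque': array([ 0.02990443,  0.01251997, -0.01288775]), 'grip_width': 0.08554769280934232}
scene [[354.01624772   0.         256.22316927]
 [  0.         354.01624772 190.47063863]
 [  0.           0.           1.        ]] -0.019420058698980572
top [[473.73586823   0.         255.7034145 ]
 [  0.         473.73586823 189.85922615]
 [  0.           0.           1.        ]] 0.024328055817472646
wrist [[301.44901402   0.         255.04040563]
 [  0.         301.44901402 192.89253961]
 [  0.           0.           1.        ]] -0.0582785641868248
```

View pics/scene0.png

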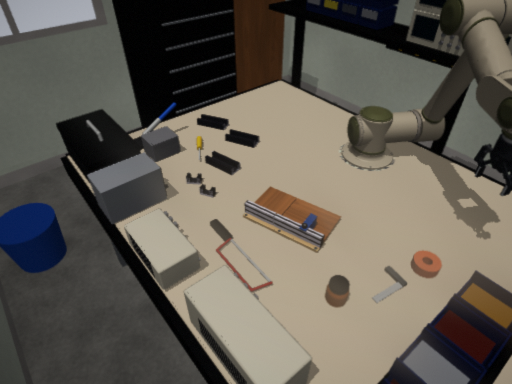

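View pics/top0.png

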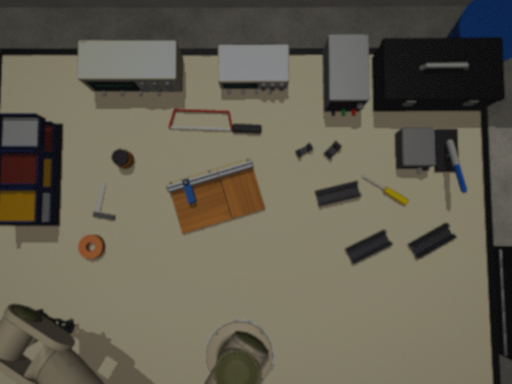

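View pics/wrist0.png

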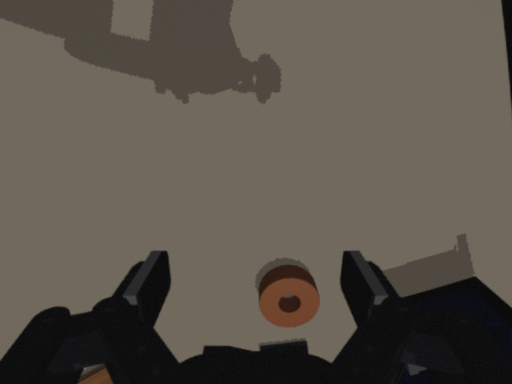

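```bash
python3 - <<'E'
from h import *
d=load('top0'); print(c2w(d).round(3))
for p in[(338,194),(369,246),(432,240),(304,151),(332,151)]: print(p,onplane(d,*p,.03).round(3),depthpt(d,*p).round(3))
im=cv2.imread('pics/top0.png')
a=cv2.resize(im[170:265,300:465],None,fx=4.5,fy=4.5,interpolation=cv2.INTER_CUBIC)
a=cv2.convertScaleAbs(a,alpha=1.8,beta=20);cv2.imwrite('pics/c1.png',a)
b=cv2.resize(im[150:240,155:275],None,fx=6,fy=6,interpolation=cv2.INTER_CUBIC);cv2.imwrite('pics/c2.png',b)
E
```

```text
[[-0.002  0.996 -0.086  0.418]
 [-1.    -0.003 -0.006 -0.065]
 [-0.006  0.086  0.996  1.654]
 [ 0.     0.     0.     1.   ]]
(338, 194) [ 0.543 -0.339  0.03 ] [ 0.545 -0.341  0.012]
(369, 246) [ 0.366 -0.44   0.03 ] [ 0.365 -0.444  0.014]
(432, 240) [ 0.386 -0.653  0.03 ] [ 0.386 -0.664  0.001]
(304, 151) [ 0.693 -0.224  0.03 ] [ 0.698 -0.227 -0.   ]
(332, 151) [ 0.693 -0.32   0.03 ] [ 0.696 -0.324  0.007]
```

View pics/c1.png

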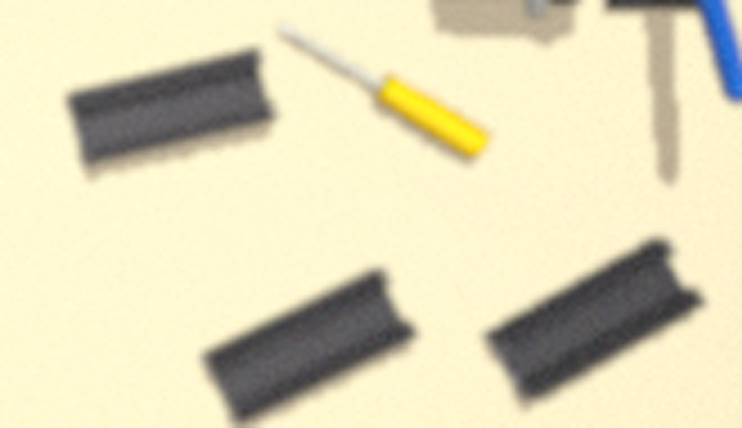

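View pics/c2.png

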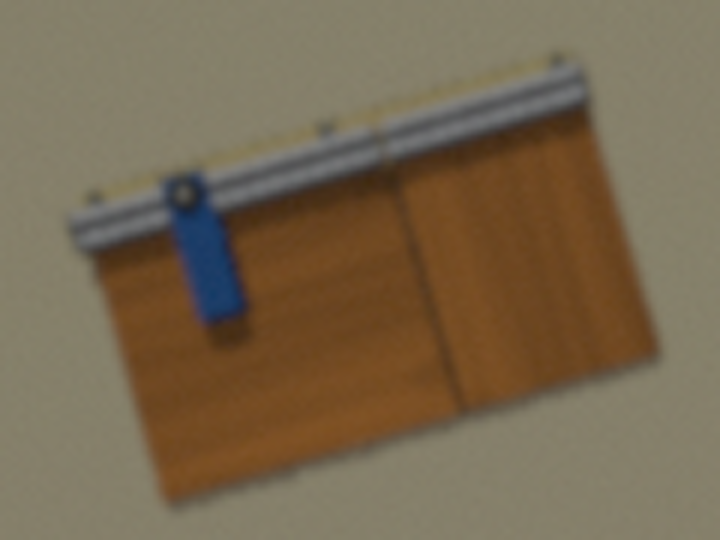

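Candidates in the top view: (338,194) with y≈-0.34, (369,246) with y≈-0.44 and (432,240) with y≈-0.65. The other two, at (304,151) and (332,151), are short offcuts. The enlarged crop shows three full-length sinks, fins up. The one at (338,194) has the largest y, so it is farthest to the robot's left and is the one to take. In the second crop the stop is at the left (+y), with the slot to its right.

```bash
python3 - <<'E'
from h import *
d=load('wrist0'); print(d['T_tool_cam'].round(4))
t=load('top0');im=t['pixels'].astype(int)
# heatsink mask
sub=(im.max(2)<100); 
m=np.zeros(sub.shape,np.uint8); m[170:215,310:365]=sub[170:215,310:365]*255
n,l,st,c=cv2.connectedComponentsWithStats(m);i=1+st[1:,4].argmax()
cnt,_=cv2.findContours((l==i).astype(np.uint8),0,1)
r=cv2.minAreaRect(cnt[0]);print(r)
P=[onplane(t,*p,.03)[:2] for p in cv2.boxPoints(r)];P=np.array(P);print(P.round(3),P.mean(0).round(3))
# fence line: bed front corners from crop: px=155+x/6, py=150+y/6
for nm,(x,y),z in[('fenceTopL',(75,232),.058),('fenceTopR',(585,85),.058),('slotfront',(462,410),.018),('slotfence',(400,180),.018),('bedFL',(172,502),.018),('bedFR',(655,355),.018),('stop tipL',(205,322),.064),('stop tipR',(245,310),.064)]:
    print(nm,onplane(t,155+x/6-.5,150+y/6-.5,z).round(3))
E
```

```text
[[ 3.000e-04  9.480e-01  3.182e-01  8.330e-02]
 [ 1.000e+00 -1.000e-04 -5.000e-04  5.000e-04]
 [-4.000e-04  3.182e-01 -9.480e-01 -1.426e-01]
 [ 0.000e+00  0.000e+00  0.000e+00  1.000e+00]]
((337.6690979003906, 194.2005615234375), (18.9388427734375, 43.97834014892578), 76.4295654296875)
[[ 0.557 -0.257]
 [ 0.592 -0.404]
 [ 0.529 -0.418]
 [ 0.493 -0.271]] [ 0.543 -0.337]
fenceTopL [0.563 0.244 0.058]
fenceTopR [ 0.645 -0.044  0.058]
slotfront [0.463 0.028 0.018]
slotfence [0.596 0.064 0.018]
bedFL [0.411 0.194 0.018]
bedFR [ 0.494 -0.083  0.018]
stop tipL [0.511 0.169 0.064]
stop tipR [0.518 0.147 0.064]
```

```bash
cat >> h.py <<'E'
def goto(x,y,z,yaw=None):
    """shift in tool axes and turn so tool y points at yaw deg"""
    s=status.observe();R=np.array(s['tool_rot']).reshape(3,3)
    dv=R.T@(np.array([x,y,z])-s['position'])
    a=np.degrees(np.arctan2(R[1,1],R[0,1])); tr=0
    if yaw is not None: tr=-np.radians((yaw-a+180)%360-180)
    print('t',round(s['time_s'],2),'pos',s['position'].round(4),'yaw',a.round(2),'F',s['ft_force'].round(1),'w',round(s['grip_width'],4))
    print('shift',dv.round(4),'turn',round(tr,4))
E
python3 -c "
from h import *
goto(.544,.08,.23,15.9)"
```

```text
t 0.15 pos [0.1717 0.5223 0.2309] yaw 71.79 F [-0.7  0.  -0.9] w 0.0854
shift [-0.4918 -0.3038  0.0011] turn 0.9755
```

{"name": "play_rows", "arguments": {
  "targets": "-0.038 -0.024 0 0.12 0; -0.076 -0.048 0 0.24 0; -0.114 -0.072 0 0.36 0; -0.152 -0.096 0 0.48 0; -0.19 -0.12 0 0.6 0"
}}

```text
time_s: 0.65
position: [0.3156, 0.3476, 0.2313]
tool_rot: [[-0.604, 0.797, -0.0], [0.797, 0.604, -0.0], [-0.0, -0.0, -1.0]]
ft_force: [0.5, 0.5, -0.2]
grip_width: 0.0853
```

```bash
python3 -c "
from h import *
goto(.544,.08,.23,15.9)"
```

```text
t 0.65 pos [0.3156 0.3476 0.2313] yaw 37.15 F [ 0.5  0.5 -0.2] w 0.0853
shift [-0.3512  0.0205  0.0013] turn 0.3709
```

{"name": "play_rows", "arguments": {
  "targets": "-0.045 0.003 0 0.1 0; -0.09 0.006 0 0.2 0; -0.135 0.009 0 0.3 0; -0.18 0.012 0 0.37 0; -0.225 0.015 0 0.37 0"
}}

```text
time_s: 1.15
position: [0.4643, 0.1778, 0.2312]
tool_rot: [[-0.277, 0.961, -0.0], [0.961, 0.277, 0.0], [0.0, -0.0, -1.0]]
ft_force: [0.3, 1.6, -0.6]
grip_width: 0.0853
```

```bash
python3 -c "
from h import *
goto(.544,.08,.23,15.9)"
```

```text
t 1.15 pos [0.4643 0.1778 0.2312] yaw 16.09 F [ 0.3  1.6 -0.6] w 0.0853
shift [-0.1161  0.0494  0.0012] turn 0.0033
```

{"name": "play_rows", "arguments": {
  "targets": "-0.04 0.016 0 0 0; -0.08 0.034 0 0 0; -0.116 0.049 0 0 0; -0.116 0.049 0 0 0; -0.116 0.049 0 0 0"
}}

```text
time_s: 1.65
position: [0.5429, 0.0813, 0.2308]
tool_rot: [[-0.278, 0.961, -0.001], [0.961, 0.278, 0.0], [0.001, -0.001, -1.0]]
ft_force: [-0.8, 0.7, -0.1]
grip_width: 0.0855
```

```bash
python3 -c "
from h import *
goto(.543,-.337,.23,12)
s=status.observe();d=save('wrist','w1.png');np.savez('pics/w1s.npz',position=s['position'],tool_rot=s['tool_rot'])"
```

```text
t 1.65 pos [0.5429 0.0813 0.2308] yaw 16.14 F [-0.8  0.7 -0.1] w 0.0855
shift [-0.4019 -0.1162  0.0006] turn 0.0722
```

View pics/w1.png

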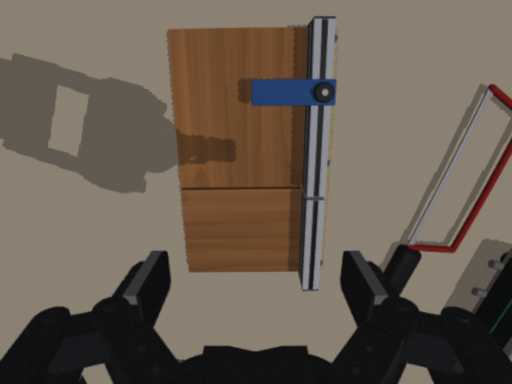

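The wrist view shows the bed over u 170–305, v 28–272, with the slot at v≈187. The fence front is at u≈300–310 and the stop's working edge is at v≈105. I'll enlarge it to get the exact edges.

```bash
python3 - <<'E'
from h import *
im=cv2.imread('pics/w1.png')
a=cv2.resize(im[10:160,235:345],None,fx=5,fy=4,interpolation=cv2.INTER_NEAREST);a=cv2.resize(im[10:160,235:345],(440,600),interpolation=cv2.INTER_NEAREST)
b=cv2.resize(im[150:300,235:325],(360,600),interpolation=cv2.INTER_NEAREST)
cv2.imwrite('pics/c3.png',cv2.convertScaleAbs(np.hstack([a,b]),alpha=1.5))
g=im.astype(int)
for v in(40,60,130,150,170,220,250): print(v,[tuple(g[v,u]) for u in range(298,318,1)][:0], g[v,296:318].sum(1))
hsv=cv2.cvtColor(im,cv2.COLOR_BGR2HSV)
print('blue col', {u:g[96:112,u].tolist() for u in(262,290)})
print('slot',{u:g[180:195,u].sum(1).tolist() for u in(190,215,250,290)})
E
```

```text
40 [] [155 158 163 168 165 160 161 162 157 154 159 133  93 124 138 102 146 291
 391 426 429 426]
60 [] [158 163 161 163 162 163 154 153 159 158 150 104 106 143 112 117 243 371
 421 430 429 429]
130 [] [156 160 156 157 153 159 160 152 124  95 138 116  97 193 368 424 431 431
 428 423 365 230]
150 [] [157 157 156 155 152 157 158 141 100 133 124  98 177 352 422 429 428 427
 424 362 234 128]
170 [] [147 150 153 148 149 148 134 107 120 137  98 173 346 425 428 430 429 421
 339 207 121 113]
220 [] [149 154 142 149 139 108 123 121 114 211 359 422 429 429 421 374 246 114
  79  82 139 308]
250 [] [160 155 159 130 106 129 111 145 308 399 426 432 431 417 292 136  78  75
 131 298 401 428]
blue col {262: [[108, 64, 36], [107, 62, 33], [108, 63, 35], [107, 63, 34], [107, 63, 34], [108, 63, 36], [106, 62, 35], [106, 62, 34], [104, 62, 39], [82, 60, 65], [51, 73, 108], [47, 78, 117], [48, 79, 118], [48, 80, 119], [46, 78, 117], [48, 79, 118]], 290: [[108, 63, 35], [107, 63, 34], [108, 62, 35], [107, 62, 34], [108, 63, 36], [107, 62, 34], [106, 62, 35], [107, 63, 34], [104, 63, 41], [71, 57, 65], [47, 70, 104], [46, 73, 109], [43, 72, 107], [43, 71, 108], [45, 72, 109], [43, 73, 108]]}
slot {190: [252, 253, 250, 251, 249, 248, 238, 188, 117, 145, 222, 252, 252, 250, 248], 215: [244, 243, 245, 241, 242, 244, 236, 175, 119, 176, 239, 253, 252, 250, 248], 250: [237, 234, 236, 238, 236, 236, 219, 158, 119, 213, 250, 256, 247, 246, 243], 290: [176, 169, 154, 168, 190, 196, 159, 111, 134, 201, 221, 211, 184, 169, 183]}
```

View pics/c3.png

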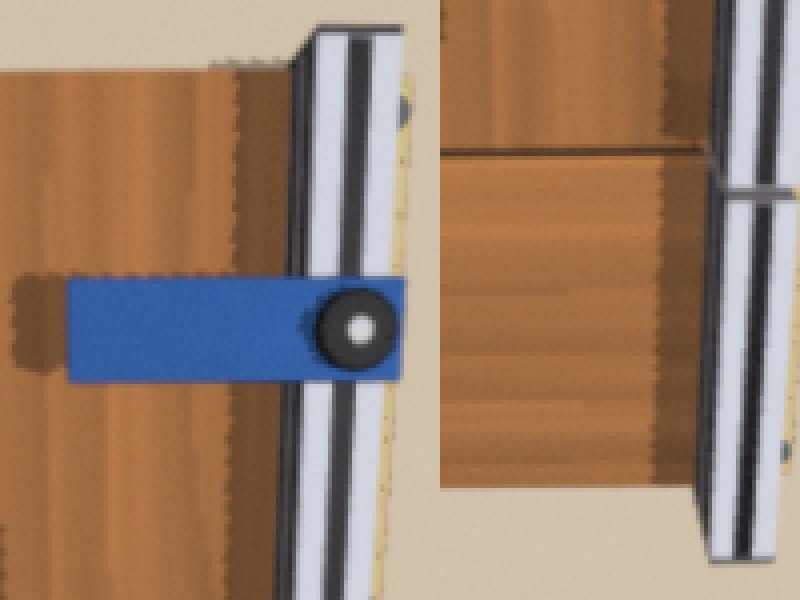

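```bash
python3 - <<'E'
from h import *
d=load('w1');s=load('w1s')
ft=np.array([onplane(d,u,v,.058,s)[:2] for v,u in[(40,312.9),(60,312.1),(130,309.5),(150,308.5),(170,307.5),(220,305.4),(250,303.8)]])
ff=np.array([onplane(d,u,v,.018,s)[:2] for v,u in[(40,306.8),(60,306.5),(130,304),(150,303.3),(170,302.5),(220,301),(250,299.3)]])
st=np.array([onplane(d,u,105.4,.064,s)[:2] for u in(255,262,290,305)])
sl=np.array([onplane(d,u,v,.018,s)[:2] for u,v in((190,188.3),(215,188.0),(250,187.7),(290,187.3))])
tip=np.array([onplane(d,251.7,v,.064,s)[:2] for v in(82,100)])
def fit(P):
    vx,vy,x,y=cv2.fitLine(P.astype(np.float32),cv2.DIST_L2,0,1e-4,1e-4).ravel();return np.array([vx,vy]),np.array([x,y])
for n,P in(('ft',ft),('ff',ff),('stop',st),('slot',sl)):
    v,c=fit(P);print(n,np.degrees(np.arctan2(v[1],v[0])).round(2),c.round(4))
a=np.radians(15.9)
for a in(15.5,15.9,16.3):
    r=np.radians(a);X=np.array([np.cos(r),np.sin(r)]);Y=np.array([-np.sin(r),np.cos(r)])
    print(a,'fence x:',(ft@X).round(4),(ff@X).round(4),'stop y',(st@Y).round(4),'slot y',(sl@Y).round(4),'tipx',(tip@X).round(4))
E
```

```text
ft -73.26 [0.5894 0.1204]
ff -73.12 [0.5924 0.1135]
stop 16.31 [0.5441 0.1556]
slot 16.75 [0.5277 0.0465]
15.5 fence x: [0.5978 0.5981 0.5998 0.6001 0.6004 0.6019 0.6026] [0.5982 0.599  0.6005 0.6011 0.6016 0.6037 0.6042] stop y [0.0042 0.0043 0.0047 0.0049] slot y [-0.0975 -0.0968 -0.0959 -0.0948] tipx [0.5396 0.5398]
15.9 fence x: [0.5983 0.5985 0.5996 0.5998 0.6    0.6011 0.6015] [0.5986 0.5993 0.6003 0.6008 0.6011 0.6028 0.6029] stop y [0.0004 0.0005 0.0007 0.0008] slot y [-0.1007 -0.1002 -0.0996 -0.0989] tipx [0.5398 0.5398]
16.3 fence x: [0.5987 0.5988 0.5995 0.5995 0.5995 0.6002 0.6004] [0.5991 0.5996 0.6001 0.6004 0.6005 0.6017 0.6016] stop y [-0.0034 -0.0034 -0.0034 -0.0033] slot y [-0.104  -0.1037 -0.1034 -0.103 ] tipx [0.5399 0.5398]
```

{"name": "play_rows", "arguments": {
  "targets": "-0.045 -0.013 0 0.01 0; -0.09 -0.026 0 0.02 0; -0.135 -0.039 0 0.03 0; -0.18 -0.052 0 0.04 0; -0.225 -0.065 0 0.048 0"
}}

```text
time_s: 2.2
position: [0.5429, -0.1527, 0.2317]
tool_rot: [[-0.234, 0.972, 0.0], [0.972, 0.234, 0.0], [-0.0, 0.0, -1.0]]
ft_force: [1.1, 0.1, -0.6]
grip_width: 0.0854
```

{"name": "play_rows", "arguments": {
  "targets": "-0.044 -0.01 0 0 0; -0.088 -0.02 0 0 0; -0.132 -0.03 0 0 0; -0.174 -0.043 0 0 0; -0.174 -0.043 0 0 0"
}}

```text
time_s: 2.7
position: [0.5412, -0.3351, 0.2305]
tool_rot: [[-0.23, 0.973, -0.001], [0.973, 0.23, -0.001], [-0.0, -0.001, -1.0]]
ft_force: [-0.4, 0.0, 0.7]
grip_width: 0.0854
```

```bash
python3 -c "
from h import *
goto(.543,-.337,.23,13.4)
s=status.observe();d=save('wrist','w2.png');np.savez('pics/w2s.npz',position=s['position'],tool_rot=s['tool_rot'])"
```

```text
t 2.7 pos [ 0.5412 -0.3351  0.2305] yaw 13.28 F [-0.4  0.   0.7] w 0.0854
shift [-0.0023  0.0013  0.0005] turn -0.0022
```

View pics/w2.png

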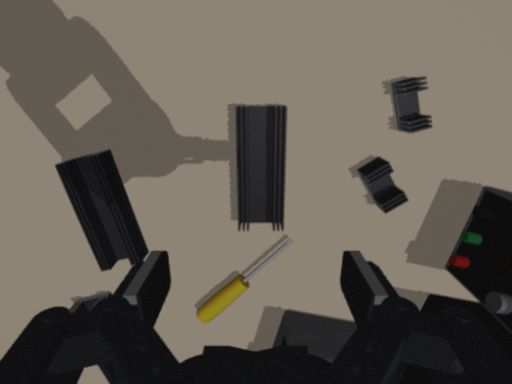

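The chosen sink stands upright at u 236–287, v 104–230, with the driver just beyond its lower end. I'll enlarge it for the edges.

```bash
python3 - <<'E'
from h import *
im=cv2.imread('pics/w2.png')
a=cv2.resize(im[95:240,225:300],None,fx=5,fy=4,interpolation=cv2.INTER_NEAREST)
cv2.imwrite('pics/c4.png',cv2.convertScaleAbs(a,alpha=2.2))
g=im.astype(int).sum(2)
for v in(125,150,175,200,220): print(v,g[v,232:256].tolist(),'|',g[v,270:292].tolist())
E
```

```text
125 [270, 273, 270, 231, 153, 121, 82, 81, 111, 131, 113, 87, 92, 115, 134, 122, 117, 138, 143, 139, 137, 136, 141, 142] | [87, 93, 87, 71, 102, 126, 130, 102, 74, 108, 141, 134, 88, 56, 116, 162, 266, 357, 390, 392, 392, 392]
150 [273, 271, 269, 248, 187, 105, 81, 78, 96, 123, 115, 86, 80, 106, 125, 122, 111, 125, 134, 133, 134, 135, 132, 133] | [85, 89, 82, 75, 107, 133, 121, 74, 75, 117, 132, 121, 80, 91, 135, 218, 328, 385, 391, 391, 390, 388]
175 [271, 271, 271, 268, 233, 162, 110, 75, 74, 105, 119, 101, 79, 94, 112, 110, 107, 115, 127, 130, 120, 126, 128, 126] | [79, 70, 75, 78, 115, 117, 92, 66, 98, 123, 113, 77, 74, 105, 173, 307, 383, 392, 392, 390, 394, 391]
200 [271, 270, 271, 270, 259, 207, 130, 95, 74, 81, 107, 101, 81, 84, 103, 116, 104, 107, 114, 122, 118, 117, 118, 121] | [79, 83, 77, 87, 110, 103, 72, 73, 102, 108, 88, 66, 86, 140, 275, 366, 388, 389, 392, 391, 394, 392]
220 [360, 350, 328, 324, 337, 305, 190, 106, 70, 80, 94, 103, 88, 76, 91, 99, 99, 95, 113, 114, 108, 110, 109, 110] | [83, 67, 71, 87, 103, 83, 62, 80, 108, 103, 73, 74, 111, 209, 327, 385, 390, 389, 391, 390, 391, 393]
```

View pics/c4.png

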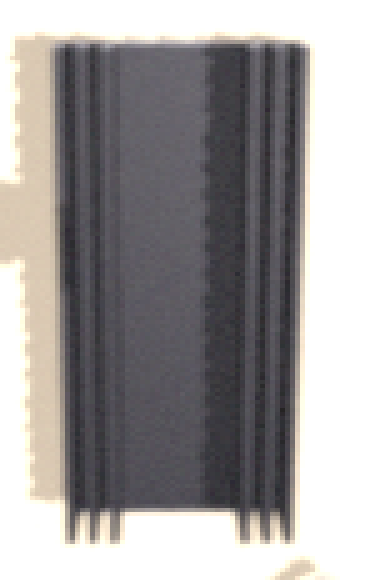

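```bash
python3 - <<'E'
from h import *
d=load('w2');s=load('w2s')
V=[125,150,175,200,220]
L=np.array([onplane(d,u,v,.032,s)[:2] for u,v in zip([235.7,236.1,236.75,237.4,238.1],V)])
R=np.array([onplane(d,u,v,.032,s)[:2] for u,v in zip([285.6,285.1,284.4,283.6,283.1],V)])
E1=np.array([onplane(d,u,v,.032,s)[:2] for u,v in((238,105.5),(284,105.2))]);E2=np.array([onplane(d,u,v,.032,s)[:2] for u,v in((239.5,230.7),(282,230.5))])
for P in(L,R):
    q=np.polyfit(P[:,1],P[:,0],1);print('short-axis angle',np.degrees(np.arctan(-q[0])))
c=((L+R)/2);q=np.polyfit(c[:,1],c[:,0],1);a=-np.arctan(q[0]);print(np.degrees(a))
X=np.array([np.cos(a),np.sin(a)]);Y=np.array([-X[1],X[0]])
print('L',(L@X).round(4),'R',(R@X).round(4),'w',(R@X-L@X).round(4),'E',(E1@Y).round(4),(E2@Y).round(4))
cx=((L+R)@X/2).mean();cy=(E1@Y+E2@Y).mean()/2;C=cx*X+cy*Y;print('centre',C.round(4))
k=C-X*(29-6.75)*.001;print('bank centre robot side',k.round(4))
goto(*k,.06,np.degrees(a))
E
```

```text
short-axis angle 13.627118527504818
short-axis angle 13.518553938307873
13.572875810318672
L [0.4252 0.425  0.425  0.4251 0.4253] R [0.4808 0.4809 0.4808 0.4807 0.4807] w [0.0555 0.0559 0.0558 0.0556 0.0554] E [-0.3832 -0.3831] [-0.5337 -0.5337]
centre [ 0.5479 -0.3393]
bank centre robot side [ 0.5263 -0.3445]
t 2.75 pos [ 0.5417 -0.3325  0.2308] yaw 13.37 F [ 0.3  0.6 -0.3] w 0.0856
shift [-0.0083 -0.0177  0.1708] turn -0.0035
```

{"name": "play_rows", "arguments": {
  "targets": "-0.008 -0.018 0.04 -0.0035 0.65; -0.008 -0.018 0.08 -0.0035 0.65; -0.008 -0.018 0.12 -0.0035 0.65; -0.008 -0.018 0.165 -0.0035 0.65; -0.008 -0.018 0.165 -0.0035 0.65",
  "force": 60
}}

```text
time_s: 3.25
position: [0.5247, -0.3394, 0.0616]
tool_rot: [[-0.238, 0.971, -0.008], [0.971, 0.238, 0.008], [0.01, -0.006, -1.0]]
ft_force: [0.2, 0.2, 0.2]
grip_width: 0.0296
```

```bash
python3 -c "
from h import *
s=status.observe();d=save('wrist','w3.png');np.savez('pics/w3s.npz',position=s['position'],tool_rot=s['tool_rot'])
goto(.5263,-.3445,.013,13.57)"
```

```text
t 3.3 pos [ 0.5261 -0.3411  0.0652] yaw 13.78 F [-0.3  0.   0.2] w 0.0303
shift [-0.0036 -0.0005  0.0522] turn 0.0037
```

View pics/w3.png

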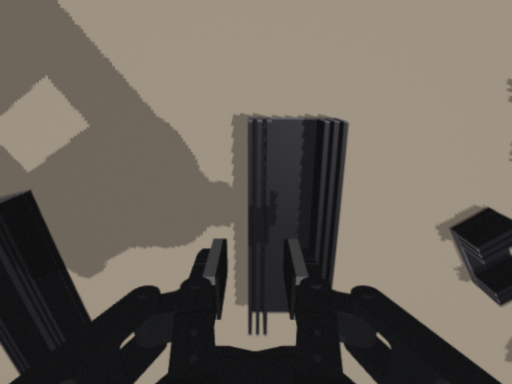

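The two fingers straddle the left (robot-side) bank at u 248–267, with the inner finger over the trough. I'll descend and grip.

{"name": "play_rows", "arguments": {
  "targets": "-0.003 0 0.02 0 0.65; -0.003 0 0.04 0 0.65; -0.003 0 0.052 0 0.65; -0.003 0 0.052 0 0.65; -0.003 0 0.052 0 0.65"
}}

```text
time_s: 3.8
position: [0.5279, -0.3467, 0.0161]
tool_rot: [[-0.237, 0.972, 0.002], [0.972, 0.237, -0.002], [-0.002, 0.001, -1.0]]
ft_force: [-0.3, -0.6, 0.8]
grip_width: 0.03
```

{"name": "play_rows", "arguments": {
  "targets": "0 0 0 0 1; 0 0 0 0 1; 0 0 0 0 1; 0 0 0 0 1; 0 0 0 0 1"
}}

```text
time_s: 4.3
position: [0.5277, -0.347, 0.0161]
tool_rot: [[-0.236, 0.972, 0.002], [0.972, 0.236, -0.002], [-0.002, 0.001, -1.0]]
ft_force: [-0.8, 0.7, 5.6]
grip_width: 0.0117
```

```bash
python3 -c "
from h import *
goto(.5263,-.3445,.013,13.57)
d=save('wrist','w4.png')"
```

```text
t 4.3 pos [ 0.5277 -0.347   0.0161] yaw 13.67 F [-0.8  0.7  5.6] w 0.0117
shift [ 0.0027 -0.0008  0.0031] turn 0.0017
```

View pics/w4.png

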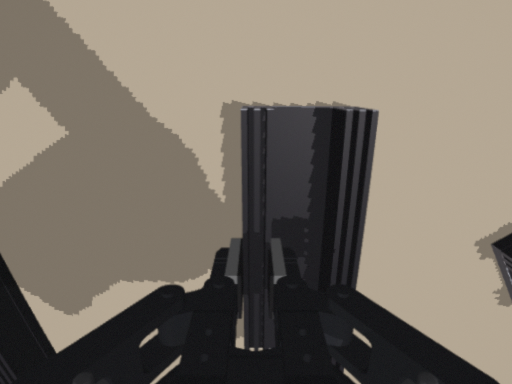

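{"name": "play_rows", "arguments": {
  "targets": "0 0 -0.02 0 1; 0 0 -0.05 0 1; 0 0 -0.08 0 1; 0 0 -0.1 0 1; 0 0 -0.1 0 1"
}}

```text
time_s: 4.85
position: [0.5279, -0.3473, 0.1173]
tool_rot: [[-0.236, 0.972, 0.004], [0.972, 0.236, -0.004], [-0.005, 0.003, -1.0]]
ft_force: [1.6, -0.3, -4.5]
grip_width: 0.0118
```

```bash
python3 -c "
from h import *
s=status.observe();d=save('wrist','w5.png');np.savez('pics/w5s.npz',position=s['position'],tool_rot=s['tool_rot'])
goto(.5263,-.3445,.116,13.57)"
```

```text
t 4.9 pos [ 0.5272 -0.3466  0.115 ] yaw 13.67 F [ 0.2  0.9 -3.6] w 0.0119
shift [ 0.0023 -0.0004 -0.001 ] turn 0.0017
```

View pics/w5.png

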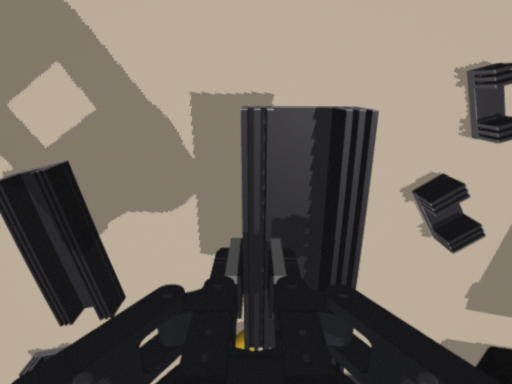

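```bash
cat >> h.py <<'E'
A=np.radians(16.7);BX=np.array([np.cos(A),np.sin(A)]);BY=np.array([-BX[1],BX[0]])
FX,SY=.5995,-.0072
def bed2w(x,y): return (FX+x)*BX+(SY+y)*BY   # bed x, y from stop face
def bedpos():
    s=status.observe();p=s['position'][:2];F=s['ft_force']
    print('bed x,y(stop frame)',(p@BX-FX).round(4),(p@BY-SY).round(4),'z',s['position'][2].round(4),'F bed',(F[:2]@BX).round(1),(F[:2]@BY).round(1),F[2].round(1))
E
python3 - <<'E'
from h import *
d=load('w1');s=load('w1s')
ft=np.array([onplane(d,u,v,.058,s)[:2] for v,u in[(40,312.9),(60,312.1),(130,309.5),(150,308.5),(170,307.5),(220,305.4),(250,303.8)]])
st=np.array([onplane(d,u,105.4,.064,s)[:2] for u in(255,262,290,305)])
print((ft@BX).round(4),(st@BY).round(4))
d=load('w5');s=load('w5s');R=s['tool_rot'];z=s['position'][2]+.016
for p in[(250,107),(300,107),(370,109),(377.5,112),(367,200),(358,280),(242,112),(242,230)]:
    print(p,(R.T@(onplane(d,*p,z,s)-s['position'])).round(4))
goto(*bed2w(-.051-.01,-.078-.01),.116,16.7)
E
```

```text
[0.5991 0.599  0.5992 0.5991 0.599  0.5993 0.5992] [-0.0072 -0.0072 -0.0074 -0.0075]
(250, 107) [ 0.0774 -0.003  -0.0164]
(300, 107) [ 0.0775  0.0173 -0.0163]
(370, 109) [ 0.0769  0.0461 -0.0162]
(377.5, 112) [ 0.0758  0.0494 -0.0162]
(367, 200) [ 0.0373  0.0495 -0.016 ]
(358, 280) [-0.0052  0.0503 -0.0158]
(242, 112) [ 0.0755 -0.0063 -0.0164]
(242, 230) [ 0.0226 -0.007  -0.0161]
t 4.9 pos [ 0.5272 -0.3466  0.115 ] yaw 13.67 F [ 0.2  0.9 -3.6] w 0.0119
shift [ 0.3948  0.1124 -0.0015] turn -0.0529
```

{"name": "play_rows", "arguments": {
  "targets": "0.025 0.007 0 -0.01 1; 0.065 0.018 0 -0.02 1; 0.105 0.03 0 -0.03 1; 0.145 0.041 0 -0.04 1; 0.185 0.053 0 -0.053 1"
}}

```text
time_s: 5.4
position: [0.5338, -0.1523, 0.1125]
tool_rot: [[-0.287, 0.958, -0.003], [0.958, 0.287, 0.002], [0.002, -0.002, -1.0]]
ft_force: [1.4, 1.0, -4.3]
grip_width: 0.0118
```

```bash
python3 -c "
from h import *
goto(*bed2w(-.051-.01,-.078-.01),.116,16.7)"
```

```text
t 5.4 pos [ 0.5338 -0.1523  0.1125] yaw 16.71 F [ 1.4  1.  -4.3] w 0.0118
shift [ 0.204   0.071  -0.0032] turn 0.0001
```

{"name": "play_rows", "arguments": {
  "targets": "0.045 0.015 0 0 1; 0.09 0.03 0 0 1; 0.135 0.047 0 0 1; 0.18 0.063 0 0 1; 0.204 0.071 0 0 1"
}}

```text
time_s: 5.9
position: [0.5429, 0.065, 0.1126]
tool_rot: [[-0.29, 0.957, -0.004], [0.957, 0.29, 0.001], [0.002, -0.003, -1.0]]
ft_force: [0.9, -0.0, -4.1]
grip_width: 0.0122
```

{"name": "play_rows", "arguments": {
  "targets": "0 0 0 0 1; 0 0 0 0 1; 0 0 0 0 1; 0 0 0 0 1"
}}

```text
time_s: 6.3
position: [0.5442, 0.0605, 0.1139]
tool_rot: [[-0.286, 0.958, -0.001], [0.958, 0.286, -0.0], [0.0, -0.001, -1.0]]
ft_force: [-0.0, -0.6, -3.9]
grip_width: 0.0123
```

```bash
python3 -c "
from h import *
goto(*bed2w(-.051-.01,-.078-.01),.04,16.7)
s=status.observe();d=save('wrist','w6.png');np.savez('pics/w6s.npz',position=s['position'],tool_rot=s['tool_rot']);bedpos()"
```

```text
t 6.3 pos [0.5442 0.0605 0.1139] yaw 16.61 F [-0.  -0.6 -3.9] w 0.0123
shift [ 0.0032 -0.      0.0739] turn -0.0015
bed x,y(stop frame) -0.0608 -0.0912 z 0.114 F bed -1.0 -0.2 -5.1
```

View pics/w6.png

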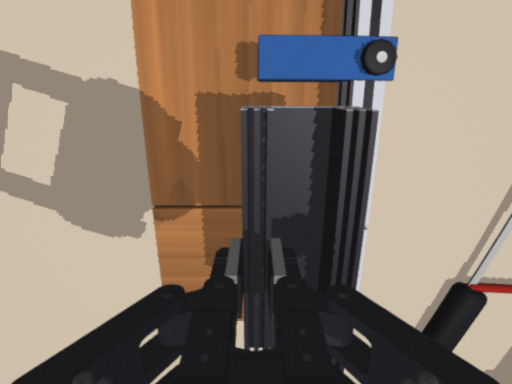

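The piece is held above the bed, with its end (v≈107) clear of the stop edge (v≈80) and its right side clear of the fence. I'll lower it.

{"name": "play_rows", "arguments": {
  "targets": "0 0 0.02 0 1; 0 0 0.045 0 1; 0 0 0.065 0 1; 0 0 0.074 0 1; 0 0 0.076 0 1"
}}

```text
time_s: 6.85
position: [0.544, 0.0611, 0.0376]
tool_rot: [[-0.287, 0.958, -0.002], [0.958, 0.287, 0.0], [0.001, -0.001, -1.0]]
ft_force: [0.6, -0.1, -3.4]
grip_width: 0.012
```

{"name": "play_rows", "arguments": {
  "targets": "0 0 0.002 0 1; 0 0 0.004 0 1; 0 0 0.004 0 1"
}}

```text
time_s: 7.15
position: [0.5445, 0.0615, 0.0348]
tool_rot: [[-0.287, 0.958, 0.001], [0.958, 0.287, -0.0], [-0.0, 0.001, -1.0]]
ft_force: [0.1, -0.3, -4.0]
grip_width: 0.0118
```

```bash
python3 -c "
from h import *
bedpos()"
```

```text
bed x,y(stop frame) -0.0603 -0.0903 z 0.0348 F bed -0.0 -0.3 -4.0
```

{"name": "play_rows", "arguments": {
  "targets": "0 0 0.001 0 1; 0 0 0.0015 0 1; 0 0 0.0015 0 1"
}}

```text
time_s: 7.45
position: [0.5446, 0.0615, 0.0341]
tool_rot: [[-0.288, 0.958, 0.002], [0.958, 0.288, -0.0], [-0.001, 0.001, -1.0]]
ft_force: [-3.5, -0.4, 4.9]
grip_width: 0.0118
```

{"name": "play_rows", "arguments": {
  "targets": "0.002 0 0 0 1; 0.004 0 0 0 1; 0.006 0 0 0 1; 0.008 0 0 0 1; 0.010 0 0 0 1"
}}

```text
time_s: 7.95
position: [0.5428, 0.0706, 0.034]
tool_rot: [[-0.287, 0.958, 0.004], [0.958, 0.287, -0.001], [-0.002, 0.004, -1.0]]
ft_force: [1.5, -5.3, 5.6]
grip_width: 0.0121
```

```bash
python3 -c "
from h import *
bedpos()"
```

```text
bed x,y(stop frame) -0.0593 -0.0811 z 0.034 F bed -0.1 -5.5 5.6
```

{"name": "play_rows", "arguments": {
  "targets": "0 0.002 0 0 1; 0 0.004 0 0 1; 0 0.006 0 0 1; 0 0.008 0 0 1; 0 0.009 0 0 1"
}}

```text
time_s: 8.45
position: [0.5495, 0.0737, 0.034]
tool_rot: [[-0.288, 0.958, -0.001], [0.958, 0.288, -0.001], [-0.0, -0.001, -1.0]]
ft_force: [-7.8, -2.4, 13.0]
grip_width: 0.0119
```

```bash
python3 -c "
from h import *
bedpos()"
```

```text
bed x,y(stop frame) -0.052 -0.0801 z 0.034 F bed -8.2 -0.1 13.0
```

{"name": "play_rows", "arguments": {
  "targets": "0 0.001 0 0 1; 0 0.002 0 0 1; 0 0.002 0 0 1"
}}

```text
time_s: 8.75
position: [0.551, 0.0742, 0.034]
tool_rot: [[-0.288, 0.958, -0.001], [0.958, 0.288, -0.001], [-0.0, -0.002, -1.0]]
ft_force: [-9.6, -3.2, 13.5]
grip_width: 0.0118
```

{"name": "play_rows", "arguments": {
  "targets": "0.001 0 0 0 1; 0.002 0 0 0 1; 0.003 0 0 0 1; 0.004 0 0 0 1; 0.004 0 0 0 1"
}}

```text
time_s: 9.25
position: [0.5505, 0.0761, 0.034]
tool_rot: [[-0.288, 0.958, -0.0], [0.958, 0.288, -0.004], [-0.004, -0.001, -1.0]]
ft_force: [-7.5, -14.8, 12.3]
grip_width: 0.012
```

```bash
python3 -c "
from h import *
bedpos()
d=save('wrist','w7.png')"
```

```text
bed x,y(stop frame) -0.0504 -0.0781 z 0.034 F bed -11.4 -12.0 12.3
```

View pics/w7.png

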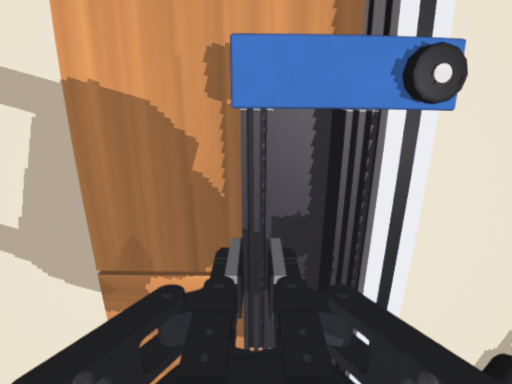

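{"name": "play_rows", "arguments": {
  "targets": "0.001 0.001 0 0 1; 0.0015 0.002 0 0 1; 0.002 0.003 0 0 1; 0.002 0.003 0 0 1"
}}

```text
time_s: 9.7
position: [0.5504, 0.0765, 0.034]
tool_rot: [[-0.288, 0.957, -0.007], [0.957, 0.288, -0.008], [-0.006, -0.009, -1.0]]
ft_force: [-18.7, -29.9, 19.8]
grip_width: 0.0121
```

```bash
python3 -c "
from h import *
bedpos()"
```

```text
bed x,y(stop frame) -0.0503 -0.0777 z 0.034 F bed -26.5 -23.2 19.8
```

Both contacts are solid: the forces rise and the piece no longer moves. I'll ease off a little and release.

{"name": "play_rows", "arguments": {
  "targets": "-0.001 -0.001 0 0 1; -0.002 -0.002 0 0 1; -0.002 -0.002 0 0 0.62; -0.002 -0.002 0 0 0.62; -0.002 -0.002 0 0 0.62"
}}

```text
time_s: 10.2
position: [0.552, 0.0787, 0.0329]
tool_rot: [[-0.288, 0.958, 0.001], [0.958, 0.288, 0.0], [0.0, 0.001, -1.0]]
ft_force: [0.6, 0.6, -1.0]
grip_width: 0.0327
```

{"name": "play_rows", "arguments": {
  "targets": "-0.003 -0.003 -0.002 0 0.62; -0.003 -0.003 -0.01 0 0.62; -0.003 -0.003 -0.03 0 0.62; -0.003 -0.003 -0.055 0 1; -0.003 -0.003 -0.07 0 1"
}}

```text
time_s: 10.7
position: [0.5503, 0.0747, 0.1051]
tool_rot: [[-0.287, 0.958, 0.003], [0.958, 0.287, -0.0], [-0.001, 0.002, -1.0]]
ft_force: [0.4, 0.5, -0.5]
grip_width: 0.0041
```

{"name": "play_rows", "arguments": {
  "targets": "0 0 -0.03 0 1; 0 0 -0.05 0 1; 0 0 -0.05 0 1; 0 0 -0.05 0 1"
}}

```text
time_s: 11.1
position: [0.5495, 0.0747, 0.1529]
tool_rot: [[-0.287, 0.958, 0.0], [0.958, 0.287, 0.0], [-0.0, 0.0, -1.0]]
ft_force: [-0.7, 0.5, -0.7]
grip_width: 0.0004
```

```bash
python3 -c "
from h import *
bedpos()
s=status.observe();d=save('wrist','w8.png');np.savez('pics/w8s.npz',position=s['position'],tool_rot=s['tool_rot'])
print(s['grip_width'])"
```

```text
bed x,y(stop frame) -0.0517 -0.0791 z 0.1529 F bed -0.6 0.6 -0.7
0.00035807644068470534
```

View pics/w8.png

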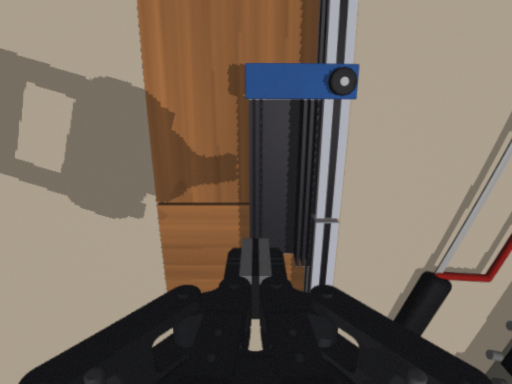

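The piece sits home: its end is at the stop edge (v≈98), its side is along the fence, and the slot is at v≈204. For the push I'll turn the closed fingers 90° so the stiff 22 mm pad width pushes sideways in the trough, over the stop side of the slot.

```bash
python3 -c "
from h import *
goto(*bed2w(-.031,-.055),.15,106.7)"
```

```text
t 11.15 pos [0.5493 0.0747 0.1523] yaw 16.7 F [-0.6  0.5  0.6] w -0.0002
shift [0.0241 0.0209 0.0022] turn -1.5708
```

{"name": "play_rows", "arguments": {
  "targets": "0.005 0.004 0 -0.145 1; 0.01 0.008 0 -0.29 1; 0.015 0.012 0 -0.435 1; 0.02 0.016 0 -0.58 1; 0.024 0.02 0 -0.725 1"
}}

```text
time_s: 11.65
position: [0.5615, 0.1037, 0.1515]
tool_rot: [[-0.853, 0.521, -0.003], [0.521, 0.853, 0.0], [0.002, -0.001, -1.0]]
ft_force: [0.5, 0.1, 0.4]
grip_width: 0.0002
```

{"name": "play_rows", "arguments": {
  "targets": "0 0 0 -0.145 1; 0 0 0 -0.29 1; 0 0 0 -0.435 1; 0 0 0 -0.58 1; 0 0 0 -0.725 1"
}}

```text
time_s: 12.15
position: [0.5614, 0.1034, 0.1515]
tool_rot: [[-0.984, -0.176, -0.003], [-0.176, 0.984, 0.0], [0.003, 0.001, -1.0]]
ft_force: [0.8, 0.3, -1.0]
grip_width: 0.0003
```

```bash
python3 -c "
from h import *
goto(*bed2w(-.031,-.055),.15,106.7)"
```

```text
t 12.15 pos [0.5614 0.1034 0.1515] yaw 100.12 F [ 0.8  0.3 -1. ] w 0.0003
shift [-0.001   0.0002  0.0015] turn -0.1148
```

Next I'll finish the turn and descend to just above the fins.

{"name": "play_rows", "arguments": {
  "targets": "-0.001 0 0.01 -0.114 1; -0.001 0 0.04 -0.114 1; -0.001 0 0.07 -0.114 1; -0.001 0 0.085 -0.114 1; -0.001 0 0.085 -0.114 1"
}}

```text
time_s: 12.65
position: [0.5612, 0.1036, 0.0648]
tool_rot: [[-0.96, -0.281, -0.007], [-0.281, 0.96, 0.0], [0.006, 0.002, -1.0]]
ft_force: [0.4, -0.5, -0.9]
grip_width: -0.0002
```

```bash
python3 -c "
from h import *
bedpos()
s=status.observe();d=save('wrist','w9.png');np.savez('pics/w9s.npz',position=s['position'],tool_rot=s['tool_rot'])
goto(*bed2w(-.031,-.055),.034,106.7)"
```

```text
bed x,y(stop frame) -0.0322 -0.0549 z 0.0648 F bed 0.2 -0.6 -0.9
t 12.7 pos [0.5622 0.1036 0.0665] yaw 106.31 F [-0.3  0.   0.3] w 0.0
shift [-0.0004  0.0001  0.0325] turn -0.0069
```

View pics/w9.png

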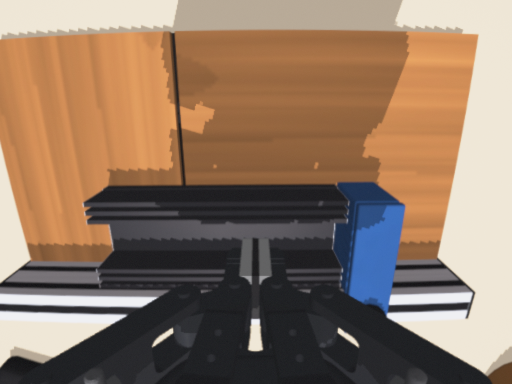

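{"name": "play_rows", "arguments": {
  "targets": "0 0 0.01 -0.007 1; 0 0 0.022 -0.007 1; 0 0 0.032 -0.007 1; 0 0 0.036 -0.007 1; 0 0 0.036 -0.007 1"
}}

```text
time_s: 13.2
position: [0.5627, 0.1036, 0.0311]
tool_rot: [[-0.958, -0.288, -0.001], [-0.288, 0.958, 0.0], [0.001, 0.0, -1.0]]
ft_force: [-0.1, -0.4, 0.5]
grip_width: -0.0005
```

```bash
python3 -c "
from h import *
bedpos()
goto(*bed2w(-.031,-.055),.026,106.7)"
```

```text
bed x,y(stop frame) -0.0308 -0.0553 z 0.0311 F bed -0.3 -0.4 0.5
t 13.2 pos [0.5627 0.1036 0.0311] yaw 106.71 F [-0.1 -0.4  0.5] w -0.0005
shift [0.0002 0.0003 0.0051] turn 0.0002
```

{"name": "play_rows", "arguments": {
  "targets": "-0.001 0 0.001 0 1; -0.002 0 0.002 0 1; -0.003 0 0.003 0 1; -0.004 0 0.004 0 1; -0.005 0 0.005 0 1"
}}

```text
time_s: 13.7
position: [0.5679, 0.105, 0.0268]
tool_rot: [[-0.958, -0.288, 0.0], [-0.288, 0.958, -0.0], [-0.0, -0.0, -1.0]]
ft_force: [0.1, -0.0, -0.7]
grip_width: -0.0002
```

{"name": "play_rows", "arguments": {
  "targets": "-0.001 0 0.001 0 1; -0.002 0 0.002 0 1; -0.002 0 0.002 0 1"
}}

```text
time_s: 14.0
position: [0.5686, 0.1053, 0.026]
tool_rot: [[-0.958, -0.288, -0.002], [-0.288, 0.958, -0.001], [0.002, -0.0, -1.0]]
ft_force: [-10.0, -3.2, 15.1]
grip_width: -0.0003
```

```bash
python3 -c "
from h import *
bedpos()"
```

```text
bed x,y(stop frame) -0.0246 -0.0553 z 0.026 F bed -10.5 -0.1 15.1
```

{"name": "play_rows", "arguments": {
  "targets": "-0.0005 0 0.0005 0 1; -0.001 0 0.001 0 1; -0.0015 0 0.001 0 1; -0.002 0 0.001 0 1; -0.002 0 0.001 0 1"
}}

```text
time_s: 14.5
position: [0.5687, 0.1053, 0.026]
tool_rot: [[-0.958, -0.288, -0.006], [-0.288, 0.958, -0.002], [0.007, -0.0, -1.0]]
ft_force: [-20.1, -6.5, 30.3]
grip_width: -0.0001
```

```bash
python3 -c "
from h import *
bedpos()"
```

```text
bed x,y(stop frame) -0.0245 -0.0553 z 0.026 F bed -21.2 -0.5 30.3
```

{"name": "play_rows", "arguments": {
  "targets": "-0.001 0 0 0 1; -0.002 0 0 0 1; -0.003 0 0 0 1; -0.003 0 0 0 1; -0.003 0 0 0 1"
}}

```text
time_s: 15.0
position: [0.5695, 0.1056, 0.0259]
tool_rot: [[-0.957, -0.288, -0.011], [-0.288, 0.957, -0.003], [0.012, 0.0, -1.0]]
ft_force: [-29.9, -11.2, 36.9]
grip_width: -0.0005
```

```bash
python3 -c "
from h import *
bedpos()
s=status.observe();d=save('wrist','w10.png');np.savez('pics/w10s.npz',position=s['position'],tool_rot=s['tool_rot'])
t=save('top','top1.png');im=cv2.imread('pics/top1.png');cv2.imwrite('pics/c5.png',cv2.resize(im[90:270,90:290],None,fx=3.3,fy=3.3,interpolation=cv2.INTER_CUBIC))
t=save('scene','scene1.png')
bedpos()"
```

```text
bed x,y(stop frame) -0.0237 -0.0553 z 0.0259 F bed -31.9 -2.1 36.9
bed x,y(stop frame) -0.0237 -0.0553 z 0.026 F bed -32.5 -2.9 37.1
```

View pics/w10.png

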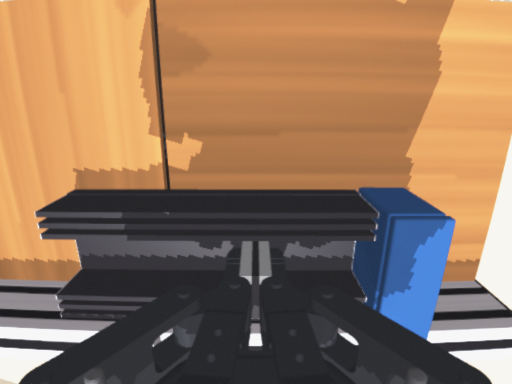

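View pics/scene1.png

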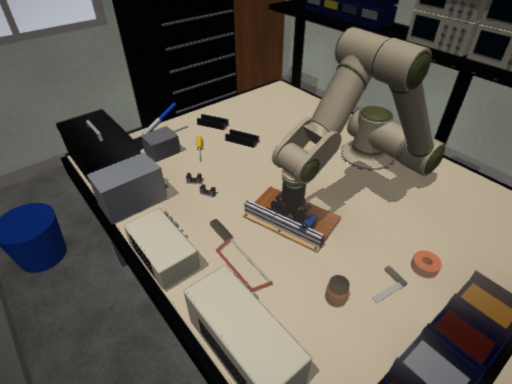

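View pics/c5.png

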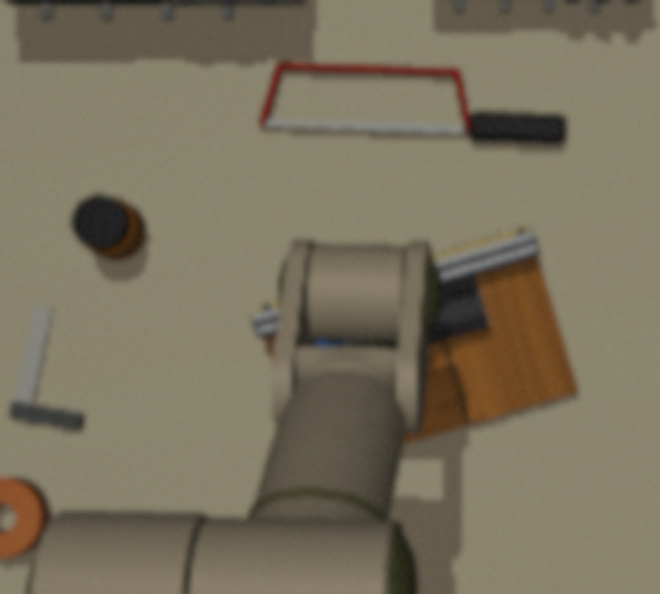

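```bash
python3 - <<'E'
from h import *
a=cv2.imread('pics/w10.png')[180:320,330:400];b=cv2.imread('pics/w8.png')[85:215,240:330]
a=cv2.resize(a,(300,600),interpolation=2);b=cv2.resize(b,(415,600),interpolation=2)
cv2.imwrite('pics/c6.png',cv2.convertScaleAbs(np.hstack([a,b]),alpha=2))
E
```

```text
(no output)
```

View pics/c6.png

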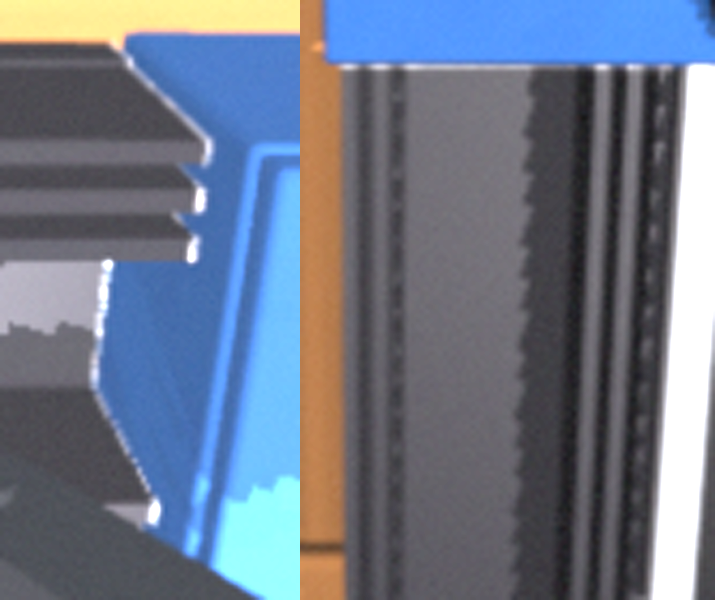

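The enlarged crops show the bright sawn end directly against the blue face and the long side along the fence, with no wood showing between. The push is steady, so I'll hand in.

```bash
python3 -c "
from h import *
bedpos(); print(env.close_job())"
```

```text
bed x,y(stop frame) -0.0237 -0.0553 z 0.026 F bed -32.5 -2.9 37.1
the job is handed in; nothing more can be done
None
```

The heat sink is on the jig bed, fins up and slid fully home, and I handed the job in with the arm still holding it there. I took the leftmost of the three full-length sinks, gripped it by its robot-side fin bank, and slid it along the bed into the fence and the stop. Then I let go and pushed with closed fingertips in the trough, about 45 mm to the stop side of the saw slot.

- **Seating:** against the fence and stop it stopped moving while the force rose to about 26 N and 23 N. The close-up views show its sawn end against the blue face and its side along the fence, with no gap.
- **Final hold:** the push was steady at about 37 N down and 32 N forward. The tip was on the trough floor and against the fence-side bank.
- **Bystanders:** nothing else looks moved in the last pictures. The arm hid part of the top view.
- **Small disagreements:**
  - I measured the stop about 100 mm from the slot, within the stated 60–110 mm.
  - The fins measured 55.7 mm over their outer faces, against the stated 58 mm width.
  - The tip moved about 0.8 mm forward as I raised the final push. I took this as flex, because the tool tilted slightly at the same time.

The clock read just over 15 s of the allowed 54 s.

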